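# Load the wheel rack past the sprung guard gate

## Task

Load the wooden rack of toy wheels into the bay at the far end of the feed chute: hold the sprung blue guard gate open with one fingertip pressing down the red finger plate, and with the other finger push the rack along the chute, past the open gate, until it rests fully home against the end stop; then let the gate close behind it. The rack is only pushed, never gripped, lifted or tipped, it must not be rammed against the gate or caught by it, and the other things on the bench stay where they are.

Things in the scene. Friction and masses are not known exactly. Their poses are not given: they have to be found in the camera images.
- chute: Straight open-topped chute fixed to the bench, along its own +x (away from the robot, yawed up to 0.35 rad). Origin: bench level (z = 0), centreline, plane of the gate; +y is the red plate's side. Steel floor 8 mm above the bench from x = -170 mm. Side walls 6 mm thick, inner faces at y = +-27 mm, tops 33 mm above the bench. Bearing posts 57 mm high at x = -150 and +34 mm, y = 42 mm.
- gate (a joint): Guard gate angle, rad: 0 = shut (blade across the chute), 1.48 = fully open (stop). Hinge axis along the chute's x. Pressing the red plate down swings the blue blade up and over to +y. A spring (2 to 5 N at the plate) shuts it when released. Above 1.1 the blade clears the rack; above 1.25 it also lies wholly beyond y = +3 mm, clear of a finger standing upright in the chute at y below 0.
- gate_shaft (a point): Point of the gate's hinge axis in the blade's plane: chute x = 0, y = +42 mm, 48 mm above the bench. From it the blade (6 mm thick in x) reaches over the wall to y = -16 mm; shut, it spans 28 to 54 mm above the bench.
- finger_plate (a point): Middle of the flat red finger plate, 28 mm from the shaft axis, at chute x = -60 mm; moves with the gate. Plate 3 mm thick, x = -142 to +22 mm, from 10 to 49 mm from the axis. Gate shut, it rises outwards (+y) at 45 deg; at the open stop it slopes 40 deg down outwards. A fingertip can press it anywhere along its length and slide along it.
- rack_centre (a point): Centre of the loose wooden rack, half-way up. 64 mm long (chute x), 50 wide, 46 high, about 0.24 kg; flat end boards over its full width and height, four pegs of fixed toy wheels between. It stands on the chute floor (this point 31 mm, its top 54 mm above the bench), 2 mm play to each wall. Home, this point is at chute x = +46 mm and the rear face at x = +14 mm.
- bay_stop (a point): Middle of the near face of the end stop's black rubber buffer, at chute x = +78 mm, 31 mm above the bench; the stop is 48 mm high. Behind it a blue housing 62 mm high (x = 92 to 158 mm); on the -y side of the bay an air clamp 55 mm high (x = 28 to 62 mm, y = -52 to -114 mm).
- glue: White glue bottle, 52 mm diameter, 150 mm high, a bystander. Origin under its base.
- jar: Amber jar with steel lid, 64 mm diameter, 75 mm high, a bystander. Origin under its base.
- pot: Blue ceramic cup, 68 mm diameter, 85 mm high, a bystander. Origin under its base.
- car: Unpainted wooden toy car body, 100 x 30 x 44 mm, a bystander. Origin under its centre.
- sander: Cork sanding block, 85 x 50 x 24 mm, a bystander. Origin under its centre.
- driver: Screwdriver lying on the bench, a bystander. Its x axis runs along it, the handle towards -x.
- skittle: Small turned wooden skittle, 34 mm diameter, 70 mm high, a bystander. Origin under its base.

How it is judged:
On the way, in this order (a step that is already met when the one before it is completed fails the run):
1. the gate is held open with the rack still in front of it (value of joint gate above 1.05 rad and x of rack_centre in the frame of chute below -0.025 m), for 0.2 s.
2. the rack passes under the open gate (value of joint gate above 0.95 rad and x of rack_centre in the frame of chute between 0 and 0.032 m), for 0.1 s.
3. the rack is wholly past the gate while the gate is still held open (value of joint gate above 0.95 rad and x of rack_centre in the frame of chute above 0.038 m), for 0.1 s.
At the end, for the whole second after the job is handed in: The rack stands upright and at rest on the chute floor in the bay, its front within about 4.5 mm of the end stop; the gate has closed behind it (below 0.08 rad); the robot touches nothing (x of rack_centre in the frame of chute between 0.0415 and 0.049 m and z of rack_centre in the frame of chute below 0.035 m and angle between rack_centre's own z axis and vertical below 0.06 rad and linear speed of rack below 0.01 m/s and value of joint gate below 0.08 rad).
It fails at once if the rack is lifted more than 10 mm (z of rack_centre in the frame of chute above 0.041 m).
It fails at once if the rack is tipped (angle between rack_centre's own z axis and vertical above 0.2 rad).
It fails at once if the rack is rammed against the gate or caught by it (over 4 N) (contact force between rack and gate above 4 N).
It fails at once if a bystander is moved more than 25 mm (distance of any of glue, jar, pot, car, sander, driver, skittle from where it was at the start of the episode above 0.025 m).
It also fails if it takes over 51 s, if anything falls off the work surface, if the arm or the gripper's body presses on something with over 40 N, if the wrist force passes 120 N, or if a joint passes its speed limit or range.

## Robot

A 6-joint arm with a two-finger parallel gripper is mounted at the origin on the work surface. World frame = base frame: x ahead of the robot, y to its left, z up, the work surface at z = 0. Lengths are in m, angles in rad, forces in N, time in s.
With the tool pointing down it reaches from about 0.35 to 0.775 m from the base axis. Payload 5.5 kg.
Tool frame: the origin (TCP) lies between the finger pads; the fingertips stand 22 mm ahead of it and the grasp point (between the pads) lies 3 mm ahead of it (env.finger_overhang is the distance from the TCP to the fingertips, in m); y points along the fingers, x is the direction in which the jaws open and shut, and the axes are right-handed (so a half turn about y gives the same grasp; the last joint's range is limited). The gripper opens to 85 mm and grips with 20 to 120 N. Pads are 22 mm wide; open, the fingers measure 114 mm over their backs; the gripper's body (76 mm by 85 mm) begins 54 mm behind the grasp point. The pads swing forward as they close: fully open they stand 13 mm farther back than shut.
Start: joints at [1.059, 0.313, 0.046, 1.304, 0, 1.431], TCP at [0.209, 0.536, 0.253] pointing down, gripper open.
Joint ranges: [-2.76, 2.76], [-0.86, 1.69], [-1.03, 1.26], [-2.2, 2.34], [-1.47, 1.5], [-3.14, 3.14]. Speed limits (rad/s): [2.57, 2.57, 3.14, 3.14, 3.14, 3.14].

## Interface

Orientations are given as a unit quaternion [w, x, y, z].
In Python, from workcell import monitor, cams, job, env gives the robot as it stands.
- The arm moves only by the tool drive_tool, never from a script. Its argument "plan" is text: rows parted by semicolons, each of 7 numbers parted by spaces: the opening, from -1 (shut) to 1 (fully open), then the shift along the tool's x, y, z in mm, then the turn, a rotation vector about the tool's x, y, z in degrees. In form: gripper x y z rx ry rz; .... A call has 1 to 8 rows; each row shifts and turns the pose as measured when the row begins, along the tool's axes as they then stand; what a row does not reach is not made up. A row lasts 1/8 s, in which the tool goes at most 62.5 mm and 10.7 degrees, less where a joint would pass 70% of its speed; a pose out of reach is approached as far as the arm can. A call is refused whole if a number of a shift passes 62.5 or a number of a turn 10.7, either way. A call with a gripper value outside its range is refused whole. The fingers move at their own pace and stop on an object; "grip_force" is the grip in N (left out, the last holds). Time passes only in rows, so rows that do not move let the fingers close. It gives the time, the measured TCP pose, the force and the opening at its end, in the units of the state.
- monitor.get_state(): the state, without advancing time (a new reading comes with each control period).
- cams.read_camera(name): name is "side" or "top"; returns (picture, depth): 400x640x3 uint8, red, green, blue; 400x640 float32, m along the optical axis (not along the pixel's ray), 0 where there is no reading.
- cams.calibration(name): a dict with "fx", "fy", "cx", "cy" (pixels), "R" (3x3) and "t" (3): a world point X has camera coordinates R X + t. Camera axes: x right, y down, z forward; pixel columns grow to the right and rows downward; lengths in m; the calibration is good to about 2 mm. A picture is of the moment at which its call begins. calibration takes no time and is no camera call.
- job.hand_in(): hands the job in, once; it reports no verdict.
The state is a dict: "clock": time; "joint_pos": joint angles; "qvel": joint speeds; "tau": joint torques, N m; "tcp_pos": TCP position; "orientation": TCP orientation; "wrist_force": force on the tool from outside, world axes, zero at the start; "ft_torque": the same for the moment, N m; "finger_gap": finger opening in m.
Only numpy, scipy, OpenCV 4.12 (cv2) and the standard library are available. Lean on these libraries where they do the work, as an engineer would, in place of code of your own. Each camera call takes 0.05 s, during which the arm holds its last target.

## Working session

There is one attempt and no reset: what is moved stays moved. The work goes in short steps, Python scripts to look and compute and a tool call to move; the robot and the scene stay as the last step left them, time stands still between calls to the robot, and variables do not carry over. Pictures are saved under pics/ and viewed, and the job is handed in when it is done.

Besides the shell and the picture viewer there is one more tool, called after "Request:" as a command line: name --argument value ..., lists and objects as JSON in quotes. drive_tool: Moves the arm, as the interface text tells. Its arguments: {"type":"object","properties":{"plan":{"type":"string"},"grip_force":{"type":"number"}},"required":["plan"]}

```bash
ls; mkdir -p pics; python3 - <<'E'
from workcell import monitor,cams,job,env
import cv2,numpy as np
print(monitor.get_state()); print(env.finger_overhang)
for n in("top","side"):
    p,d=cams.read_camera(n); cv2.imwrite(f"pics/{n}0.png",p[...,::-1]); np.save(f"{n}0.npy",d)
    np.save(f"{n}0p.npy",p)
    print(n,cams.calibration(n))
E
```

```text
pics
{'clock': 0.0, 'joint_pos': array([1.05938897e+00, 3.14002472e-01, 4.49733326e-02, 1.30362405e+00,
       1.15616722e-05, 1.43115776e+00]), 'qvel': array([ 2.97585786e-04,  1.75195819e-03,  1.04982450e-03,  1.42951337e-03,
       -1.59145099e-03,  9.73536523e-05]), 'tau': array([-4.18797072e-05, -4.80621314e+01,  2.98536354e+01,  1.94122188e-02,
       -2.03210511e-04,  2.13411880e-05]), 'tcp_pos': array([0.20866448, 0.53528353, 0.25240537]), 'orientation': array([-0.58350651,  0.58408194,  0.39838843, -0.39956865]), 'wrist_force': array([ 1.13470577,  0.36410991, -0.44315081]), 'ft_torque': array([0.01968697, 0.01010092, 0.02742594]), 'finger_gap': 0.08553939003296367}
0.022
top {'fx': 487.9010076913178, 'fy': 487.9010076913178, 'cx': 315.434427232398, 'cy': 207.57213318934345, 'R': array([[-9.25932994e-03, -9.99956951e-01, -6.00500957e-04],
       [-9.98271242e-01,  9.27857424e-03, -5.80382212e-02],
       [ 5.80412945e-02,  6.20677973e-05, -9.98314181e-01]]), 't': array([0.01073281, 0.58400265, 1.23678582])}
side {'fx': 365.3139733334942, 'fy': 365.3139733334942, 'cx': 313.75184396376176, 'cy': 199.5595513661011, 'R': array([[ 0.96517453, -0.2614263 , -0.00971673],
       [-0.19119864, -0.67957258, -0.70825433],
       [ 0.17855309,  0.68544686, -0.7058905 ]]), 't': array([-0.54440278,  0.17523859,  0.85038285])}
```

View pics/top0.png

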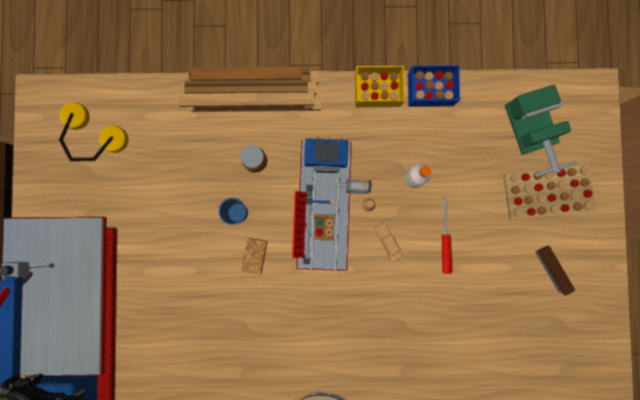

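View pics/side0.png

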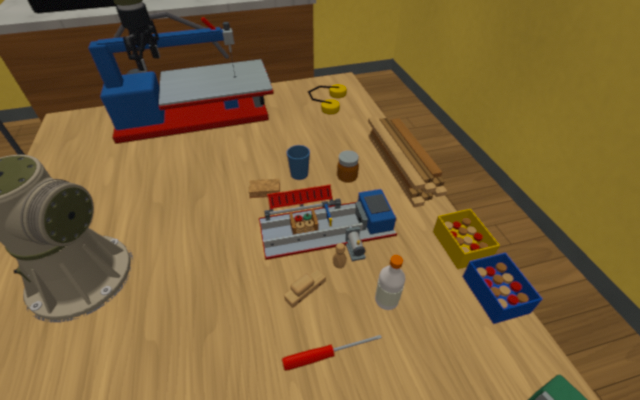

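```bash
python3 - <<'E'
from workcell import monitor
from scipy.spatial.transform import Rotation as R
q=monitor.get_state()['orientation']; print(R.from_quat(q[[1,2,3,0]]).as_matrix().round(3))
E
```

```text
[[ 0.363 -0.001 -0.932]
 [ 0.932 -0.001  0.363]
 [-0.002 -1.     0.   ]]
```

```bash
python3 - <<'E'
import cv2,numpy as np
p=np.load('top0p.npy')[120:290,210:410,::-1]; cv2.imwrite('pics/topz.png',cv2.resize(p,None,fx=4,fy=3.5,interpolation=cv2.INTER_CUBIC) if 0 else cv2.resize(p,(700,595),interpolation=cv2.INTER_CUBIC))
p=np.load('side0p.npy')[140:290,235:435,::-1]; cv2.imwrite('pics/sidez.png',cv2.resize(p,(800,600),interpolation=cv2.INTER_CUBIC))
E
```

```text
(no output)
```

View pics/topz.png

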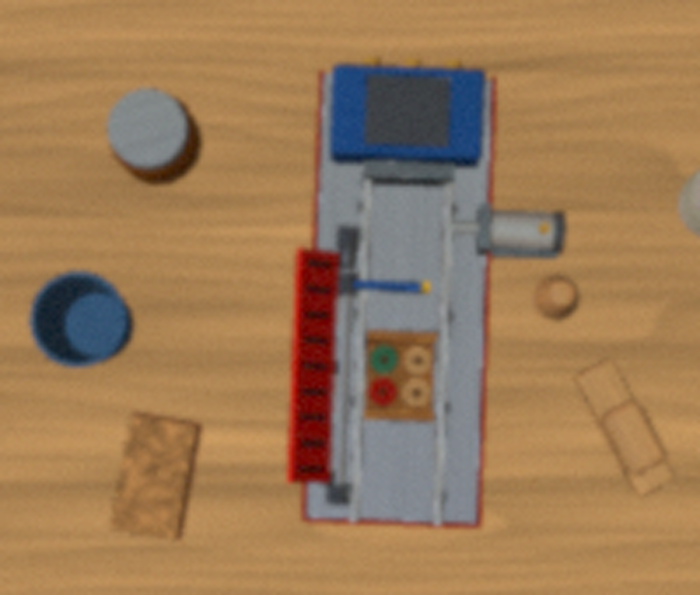

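View pics/sidez.png

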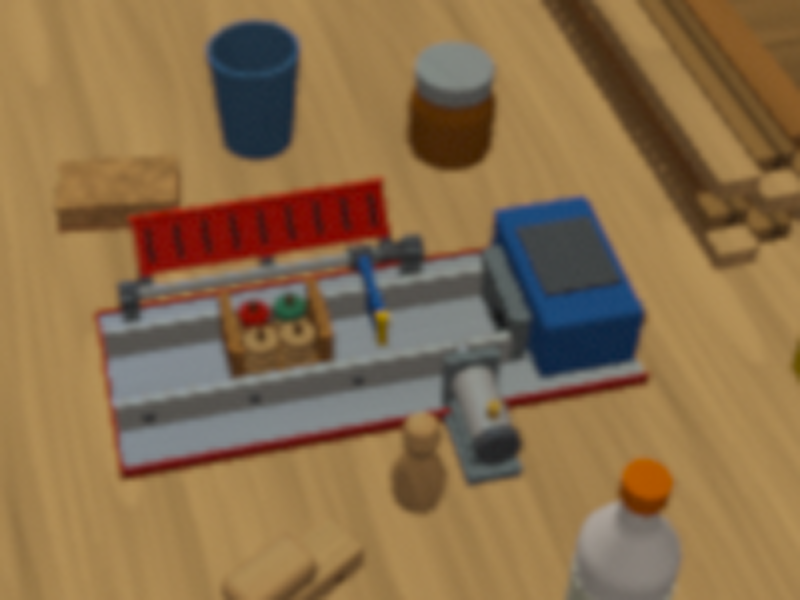

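```bash
cat > h.py <<'E'
import numpy as np,cv2
from workcell import monitor,cams
from scipy.spatial.transform import Rotation as Ro
C={n:cams.calibration(n) for n in('top','side')}
def proj(n,X):
    c=C[n];P=np.atleast_2d(X)@c['R'].T+c['t']
    return np.c_[c['fx']*P[:,0]/P[:,2]+c['cx'],c['fy']*P[:,1]/P[:,2]+c['cy']]
def back(n,u,v,z):
    c=C[n];d=c['R'].T@np.array([(u-c['cx'])/c['fx'],(v-c['cy'])/c['fy'],1]);o=-c['R'].T@c['t']
    return o+d*(z-o[2])/d[2]
def cloud(n,d):
    c=C[n];v,u=np.mgrid[:400,:640]
    P=np.stack([(u-c['cx'])/c['fx']*d,(v-c['cy'])/c['fy']*d,d],-1)
    return (P-c['t'])@c['R']
E
python3 - <<'E'
from h import *
Z=lambda u,v,z:back('top',210+u/3.5-.5,120+v/3.5-.5,z).round(4)
for nm,u,v,z in [('Lw0',354,520,.033),('Lw1',370,180,.033),('Rw0',438,522,.033),('Rw1',449,180,.033),('rackRL',366,418,.054),('rackRR',435,420,.054),('rackFL',366,333,.054),('rackFR',437,333,.054),('houseFL',332,157,.062),('houseFR',479,162,.062),('houseBL',334,67,.062),('blade0',345,285,.054),('blade1',430,287,.054),('plateNearOuter',290,480,.083),('plateFarOuter',300,250,.083)]:
    print(nm,Z(u,v,z))
d=np.load('top0.npy');P=cloud('top',d)
print('z table',np.median(P[300:320,200:300,2]))
for r in range(185,270,4): print(r,(P[r,290:352,2]*1000).round(0).astype(int))
E
```

```text
Lw0 [0.4306 0.0188 0.033 ]
Lw1 [0.6767 0.005  0.033 ]
Rw0 [ 0.4286 -0.0416  0.033 ]
Rw1 [ 0.6761 -0.0525  0.033 ]
rackRL [0.5039 0.0094 0.054 ]
rackRR [ 0.5021 -0.0395  0.054 ]
rackFL [0.5643 0.0089 0.054 ]
rackFR [ 0.5638 -0.0417  0.054 ]
houseFL [0.6895 0.0319 0.062 ]
houseFR [ 0.6849 -0.0726  0.062 ]
houseBL [0.7542 0.03   0.062 ]
blade0 [0.5987 0.0235 0.054 ]
blade1 [ 0.5967 -0.0371  0.054 ]
plateNearOuter [0.4618 0.0623 0.083 ]
plateFarOuter [0.6214 0.0542 0.083 ]
z table -0.0009088339038323572
185 [-1 -4 -4  3  1  3 -3  1  1  1  7  3  6  6 12  8 53 54 55 60 58 51 56 32
 34 35  6  5  9  8  7  5 10  6  5  3  7  7  8  6  9 11  5  9  4  6  6 28
 31 36 38 38 38 41 41 40 43 53 49 54 43 42]
189 [ 3 -2 -2 -1 -1 -2 -1 -3  0  4  7 11  9  9  9  6 51 56 56 62 56 54 56 35
 30 33  9 10  7  7 10 11  3  5  5  5  6  7  5  6 10  9  6 11  3  5 15 33
 32 12  5 10  6  9  6  7 34 52 55 53 37 35]
193 [ 0 -2 -4  0 -2 82 84 73 76 75 66 67 66 66 61 59 55 56 53 51 53 53  6 32
 35  4  9  5  9  1 12  5 10  8  5  0  5  5  7  5  9  7  7  5  6  9 25 31
 34  8  5  6 10  9  8  7  7  5  6 13 -1  2]
197 [ 3 -4  1
[... 3350 characters left out ...]
4
  3  8  8 10 10  7  7  9  6  4 11  7 11  7  5  3  8  9  2  7 32 31 30  7
  8  6 10  5  5  9  4  9 12 10 -5 -3  1  0]
261 [ 2  0  1  1 -3  6 10  8  9  1 10  6  8 56 53 53 56 54 54 52 30 33 32  7
 11  4  8  9 11  8  6  8  4  9  3  5  9  9  6  5  8  5 12  7 30 32 28 21
 11 10  5  5  9  5 10  8  7  9 -4 -3 -1 -7]
265 [ 6 -1 -4 -4  0  1 10  8  7 10  6 12  9  7  8  5 11 12  3  6 28 28 26  7
  7  2  3  5  5  6 13  7  5  8 10  6  7  6  9  8  6  6 11  5 33 33  8  5
  3  7 11  0  9 11  8  8  8 11  0 -2  0  4]
269 [ 0 -1 -4  5 -2  4  0  1 -5 -1 -3  1  0 -2 -1  2 -1 -4  9 11  9 10  8 10
 11 11 12  9  8  8  6  6 12 10  8 14 11 14  9  9  5 12  9 10 33 28  8  9
  7 10  2  7  5  8  3  2  7 11  1 -2  1  2]
```

```bash
cat >> h.py <<'E'
def chute(pose,X):
    x,y,a=pose;X=np.atleast_2d(X);c,s=np.cos(a),np.sin(a)
    return np.c_[x+c*X[:,0]-s*X[:,1],y+s*X[:,0]+c*X[:,1],X[:,2]]
def inv(pose,W):
    x,y,a=pose;W=np.atleast_2d(W);c,s=np.cos(a),np.sin(a)
    dx,dy=W[:,0]-x,W[:,1]-y
    return np.c_[c*dx+s*dy,-s*dx+c*dy,W[:,2]]
E
python3 - <<'E'
from h import *
from scipy.optimize import least_squares
p0=np.array([.598,-.020,-.049])
# walls from both clouds
pts={}
for n in('top','side'):
    P=cloud(n,np.load(n+'0.npy')).reshape(-1,3)
    Q=inv(p0,P)
    m=(abs(Q[:,2]-.0325)<.006)&(Q[:,0]>-.165)&(Q[:,0]<.06)&(abs(abs(Q[:,1])-.030)<.0065)
    pts[n]=P[m]
    def f(p):
        q=inv([p0[0],p[0],p[1]],P[m]); return abs(q[:,1])-.030
    r=least_squares(f,p0[1:],loss='soft_l1',f_scale=.002); print(n,m.sum(),r.x)
    # x: bay housing top front/back edges, plate ends via histogram of counts
    pose=[p0[0],*r.x];Q=inv(pose,P)
    h=(abs(Q[:,2]-.062)<.008)&(abs(Q[:,1])<.04)&(Q[:,0]>.08); print(' housing top x',np.percentile(Q[h,0],[1,50,99]))
    k=(abs(Q[:,2]-.054)<.008)&(abs(Q[:,1])<.024)&(Q[:,0]<-.015)&(Q[:,0]>-.14)
    print(' rack x',np.percentile(Q[k,0],[1,2,98,99]),'y',np.percentile(Q[k,1],[1,99]), Q[k,1].mean())
    k=(abs(Q[:,2]-.052)<.009)&(abs(Q[:,1])<.02)&(abs(Q[:,0])<.015)
    print(' blade x',np.percentile(Q[k,0],[2,50,98]),k.sum())
    k=(Q[:,2]>.062)&(Q[:,2]<.09)&(Q[:,1]>.05)&(Q[:,1]<.085)&(Q[:,0]<.05)
    print(' plate x',np.percentile(Q[k,0],[.5,50,99.5]), k.sum())
    lo=(Q[:,2]>.0035)&(Q[:,2]<.0125)&(abs(Q[:,1])<.022)&(Q[:,0]<-.1); print(' floor start',np.percentile(Q[lo,0],[.5,1]),np.median(Q[lo,2]))
    print(' rear z of table',)
E
```

```text
top 419 [-0.01958832 -0.04830374]
 housing top x [0.09220234 0.12387333 0.1560003 ]
 rack x [-0.09538791 -0.09513347 -0.0330483  -0.03283215] y [-0.0228105   0.02216003] -0.00015174226878771665
 blade x [-0.00382409 -0.00032012  0.00289245] 42
 plate x [-0.14094836 -0.06098505  0.02058858] 639
 floor start [-0.49862792 -0.49833262] 0.007118190989332626
 rear z of table
side 510 [-0.02030547 -0.04709277]
 housing top x [0.09175816 0.12212646 0.24791043]
 rack x [-0.09663522 -0.09650709 -0.03422571 -0.03335193] y [-0.02258606  0.02324406] -0.0002793104837756825
 blade x [-0.00377942 -0.0012192   0.00184368] 45
 plate x [-0.14161134 -0.06160687  0.02054934] 759
 floor start [-0.51739025 -0.51590874] 0.008325923259724543
 rear z of table
```

Request:
drive_tool --plan "0.28 0 0 0 0 -9.3 0; 0.28 0 0 0 0 -9.3 0; 0.28 -45 0 -26 0 0 0; 0.28 -45 0 -26 0 0 0; 0.28 -45 0 -26 0 0 0; 0.28 -45 0 -26 0 0 0; 0.28 -45 0 -26 0 0 0; 0.28 -45 0 -26 0 0 0"

```text
clock: 1.1
tcp_pos: [0.3565, 0.2541, 0.249]
orientation: [-0.506, 0.507, 0.49, -0.496]
wrist_force: [1.2, 0.0, -0.2]
finger_gap: 0.0546
```

```bash
cat >> h.py <<'E'
POSE=[.5975,-.0198,-.0478]
def st():
    s=monitor.get_state();q=s['orientation'];M=Ro.from_quat(q[[1,2,3,0]]).as_matrix()
    c,sn=np.cos(POSE[2]),np.sin(POSE[2]);A=np.array([[c,sn,0],[-sn,c,0],[0,0,1]])
    p=inv(POSE,s['tcp_pos'])[0]
    print('t',round(s['clock'],2),'TCP chute mm',(p*1000).round(1),'gap',round(s['finger_gap']*1000,1),'F chute',(A@s['wrist_force']).round(1))
    N=A@M; print(' tool axes in chute (cols)\n',N.round(3)); return p,N,s
E
python3 -c "
from h import *
st()"
```

```text
t 1.1 TCP chute mm [-253.8  262.1  249. ] gap 54.6 F chute [ 1.2  0.1 -0.2]
 tool axes in chute (cols)
 [[-0.02  -0.004 -1.   ]
 [ 1.    -0.006 -0.02 ]
 [-0.006 -1.     0.004]]
```

Request:
drive_tool --plan "0.28 -50 10 -28 0 1.1 -2; 0.28 -50 10 -28 0 0 -2; 0.28 -50 10 -27 0 0 -2; 0.28 -50 10 -27 0 0 0; 0.28 -38 10 -22 0 0 0; 0.28 0 0 0 0 0 0"

```text
clock: 1.85
tcp_pos: [0.4821, 0.003, 0.1826]
orientation: [0.538, -0.487, -0.512, 0.46]
wrist_force: [0.7, 0.7, -0.4]
finger_gap: 0.055
```

```bash
python3 - <<'E'
from h import *
st()
for n in("top","side"):
    p,d=cams.read_camera(n); np.save(f"{n}1.npy",d);np.save(f"{n}1p.npy",p)
    a=p[100:300,200:440,::-1] if n=='top' else p[60:260,200:440,::-1]
    cv2.imwrite(f"pics/{n}1.png",cv2.resize(a,(720,600),interpolation=cv2.INTER_CUBIC))
E
```

```text
t 1.85 TCP chute mm [-116.3   17.2  182.6] gap 55.0 F chute [ 0.7  0.8 -0.4]
 tool axes in chute (cols)
 [[ 0.005 -0.001 -1.   ]
 [ 0.995  0.103  0.005]
 [ 0.103 -0.995  0.002]]
```

View pics/side1.png

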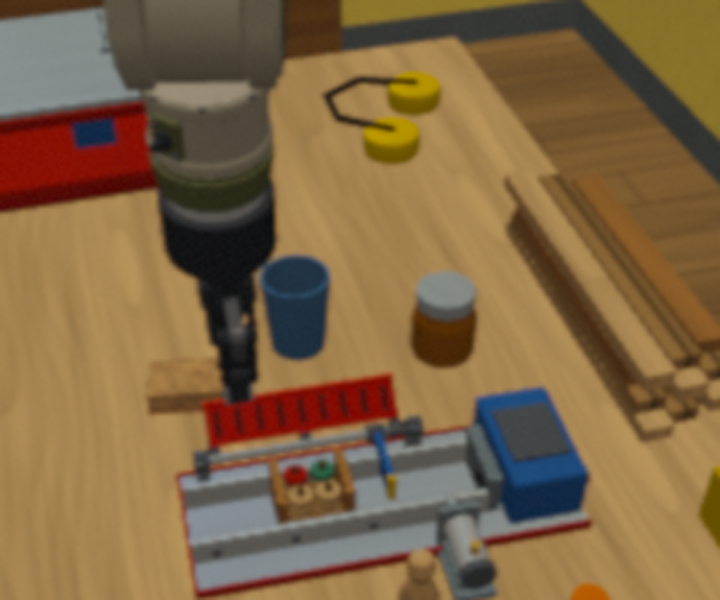

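```bash
python3 - <<'E'
from h import *
p,N,s=st()
for n in('side','top'):
    Q=inv(POSE,cloud(n,np.load(n+'1.npy')).reshape(-1,3)); T=(Q-p)@N
    k=(abs(T[:,0])<70)&(abs(T[:,2])<.05)&(T[:,1]<.05)&(T[:,1]>-.12)&(Q[:,2]>.1)
    T=T[k]*1000
    print(n)
    for a in range(-120,50,8):
        m=(T[:,1]>=a)&(T[:,1]<a+8)
        if m.sum(): print(a,m.sum(),'x',np.percentile(T[m,0],[0,10,50,90,100]).round(),'z',np.percentile(T[m,2],[0,50,100]).round())
E
```

```text
t 1.95 TCP chute mm [-117.5   19.5  183.6] gap 54.6 F chute [-0.2  0.3  0.5]
 tool axes in chute (cols)
 [[ 0.002 -0.001 -1.   ]
 [ 0.995  0.103  0.002]
 [ 0.103 -0.995  0.001]]
side
-120 120 x [-40. -38. -34. -20.  -6.] z [-34.   2.  37.]
-112 73 x [-40. -39. -36. -26. -12.] z [-31.   1.  36.]
-104 36 x [-41. -39. -39. -35. -31.] z [-11.  -0.  11.]
-96 50 x [-46. -42. -39. -37. -30.] z [-10.   1.  11.]
-88 146 x [-71. -68. -56. -17. -12.] z [-19.   1.  19.]
-80 73 x [-70. -69. -40. -21. -19.] z [-20.  -0.  19.]
-72 51 x [-68. -67. -36. -23. -16.] z [-17.   4.  17.]
-64 54 x [-66. -66. -61. -26.  12.] z [-16.   1.  17.]
-56 45 x [-66. -65. -62. -24. -21.] z [-17.   3.  17.]
-48 22 x [-64. -62. -61. -23. 606.] z [-12.  10.  49.]
-40 53 x [-63. -61. -58. -52. 617.] z [-11.   2.  50.]
-32 11 x [-61. -61. -59. 601. 601.] z [-11.   9.  49.]
-24 3 x [ 25. 140. 599. 600. 600.] z [ 9. 49. 50.]
-16 3 x [-43. -43. -43. -42. -42.] z [-4. -2.  4.]
-8 24 x [-42. -42. -41.  26.  28.] z [-7.  2.  8.]
0 27 x [-44. -43. -41. -34.  26.] z [-9.  2. 10.]
8 10 x [-42. -40. -34. -33. -33.] z [-9.  4. 11.]
16 5 x [-35. -35. -34. -33. -33.] z [-11.   0.   9.]
top
-96 5 x [36. 37. 39. 41. 42.] z [-9. -2.  4.]
-88 102 x [36. 41. 56. 63. 64.] z [-14.  -1.  11.]
-80 10 x [47. 48. 50. 54. 58.] z [-14.  -6.  11.]
-72 14 x [47. 47. 50. 51. 51.] z [-12.  -7.  11.]
-64 1 x [61. 61. 61. 61. 61.] z [-13. -13. -13.]
-48 6 x [ 54. 328. 609. 614. 616.] z [-13.  48.  49.]
-40 41 x [ 32.  36. 604. 629. 635.] z [-13.  47.  50.]
-32 17 x [ 31.  35. 601. 624. 630.] z [-14.  47.  49.]
-24 7 x [ 34. 374. 602. 603. 604.] z [12. 47. 49.]
-16 5 x [599. 600. 601. 601. 601.] z [48. 48. 50.]
-8 1 x [601. 601. 601. 601. 601.] z [48. 48. 48.]
```

Request:
drive_tool --plan "0.38 -2 39 0 0 0 0; 0.38 -2 39 0 0 0 0; 0.38 0 0 0 0 0 0"

```text
clock: 2.33
tcp_pos: [0.4806, 0.0131, 0.1062]
orientation: [0.535, -0.485, -0.515, 0.461]
wrist_force: [-0.9, 0.4, 0.0]
finger_gap: 0.0589
```

```bash
python3 - <<'E'
from h import *
st()
p,d=cams.read_camera('side')
cv2.imwrite("pics/side2.png",cv2.resize(p[100:260,220:420,::-1],(750,600),interpolation=cv2.INTER_CUBIC))
E
```

```text
t 2.33 TCP chute mm [-118.3   27.2  106.2] gap 58.9 F chute [-1.   0.3  0. ]
 tool axes in chute (cols)
 [[-0.003  0.001 -1.   ]
 [ 0.995  0.104 -0.003]
 [ 0.104 -0.995 -0.001]]
```

View pics/side2.png

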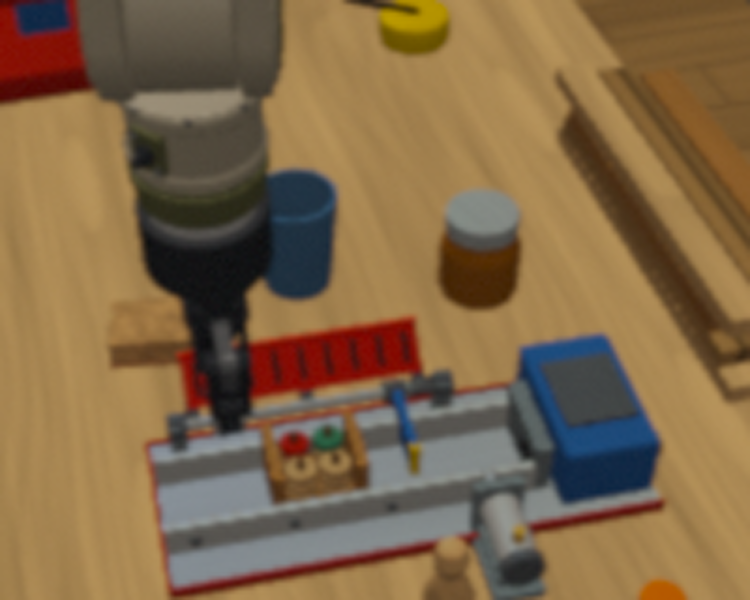

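Request:
drive_tool --plan "0.38 -7 10 0 0 0 0; 0.38 -0.6 6 0 0 0 0; 0.38 -0.6 6 0 0 0 0; 0.38 -0.6 6 0 0 0 0"

```text
clock: 2.88
tcp_pos: [0.485, 0.0067, 0.0821]
orientation: [0.532, -0.488, -0.518, 0.46]
wrist_force: [-0.0, 0.1, 0.3]
finger_gap: 0.0586
```

```bash
python3 -c "
from h import *
st()"
```

```text
t 2.88 TCP chute mm [-113.7   21.1   82.1] gap 58.6 F chute [-0.   0.1  0.3]
 tool axes in chute (cols)
 [[-0.006  0.012 -1.   ]
 [ 0.995  0.102 -0.005]
 [ 0.102 -0.995 -0.012]]
```

Request:
drive_tool --plan "0.38 -0.5 5 2 0 0 0; 0.38 -0.5 5 2 0 0 0; 0.38 0 0 0 0 0 0"

```text
clock: 3.25
tcp_pos: [0.4819, 0.0066, 0.0718]
orientation: [0.531, -0.488, -0.518, 0.459]
wrist_force: [-1.2, -0.3, 1.5]
finger_gap: 0.0592
```

```bash
python3 - <<'E'
from h import *
st()
p,d=cams.read_camera('side')
cv2.imwrite("pics/side3.png",cv2.resize(p[100:260,220:420,::-1],(750,600),interpolation=cv2.INTER_CUBIC))
E
```

```text
t 3.25 TCP chute mm [-116.7   20.9   71.8] gap 59.2 F chute [-1.2 -0.4  1.5]
 tool axes in chute (cols)
 [[-0.006  0.014 -1.   ]
 [ 0.995  0.102 -0.004]
 [ 0.102 -0.995 -0.014]]
```

View pics/side3.png

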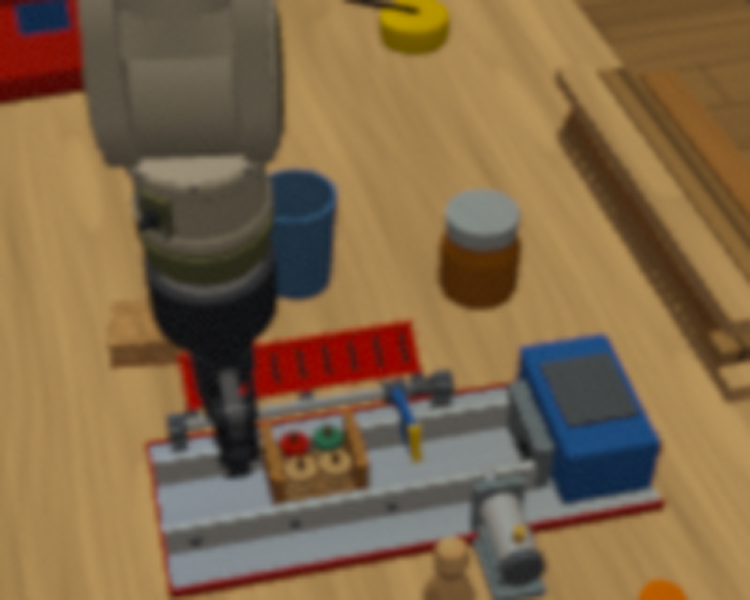

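Request:
drive_tool --plan "0.38 -0.3 3 0 0 0 0; 0.38 -0.3 3 0 0 0 0; 0.38 0 0 0 0 0 0"

```text
clock: 3.68
tcp_pos: [0.4822, 0.0073, 0.0661]
orientation: [0.531, -0.488, -0.519, 0.458]
wrist_force: [-0.3, -0.2, 2.6]
finger_gap: 0.0591
```

```bash
cat >> h.py <<'E'
def snap(n,f,box,size):
    p,d=cams.read_camera(n); a,b,c,e=box
    cv2.imwrite(f"pics/{f}.png",cv2.resize(p[a:b,c:e,::-1],size,interpolation=cv2.INTER_CUBIC)); np.save(f+'.npy',d); return p,d
E
python3 - <<'E'
from h import *
st()
snap('side','side4',(100,260,220,420),(750,600))
E
```

```text
t 3.67 TCP chute mm [-116.4   21.5   66.1] gap 59.1 F chute [-0.3 -0.2  2.6]
 tool axes in chute (cols)
 [[-0.006  0.014 -1.   ]
 [ 0.995  0.104 -0.005]
 [ 0.104 -0.994 -0.015]]
```

View pics/side4.png

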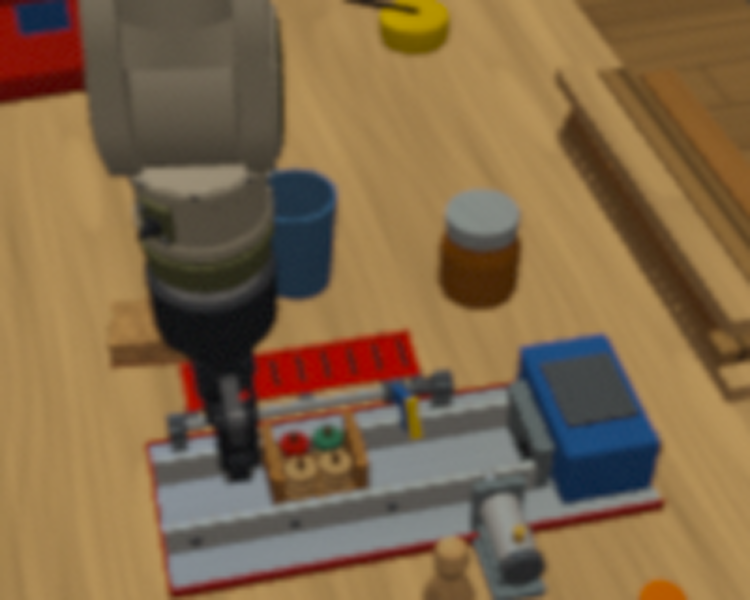

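```bash
cat >> h.py <<'E'
def gate(n,d,x0=-.08,x1=.018):
    Q=inv(POSE,cloud(n,d).reshape(-1,3))
    y=Q[:,1]-.042;z=Q[:,2]-.048;r=np.hypot(y,z)
    k=(Q[:,0]>x0)&(Q[:,0]<x1)&(r>.014)&(r<.054)&(y>.008)&(z>-.042)
    th=np.arctan2(z[k],y[k])-.0015/r[k]
    h=np.histogram(np.pi/4-th,bins=np.arange(-.2,1.8,.1)); print('gate hist',n,h[0]); print('  median',np.median(np.pi/4-th).round(3))
E
python3 - <<'E'
from h import *
gate('side',np.load('side0.npy'));gate('top',np.load('top0.npy'));gate('side',np.load('side4.npy'))
E
```

```text
gate hist side [  7 174 292  47   7   0   0   0   0   0   0   0   0   0   0   0   0   0
   0]
  median 0.039
gate hist top [ 12 160 225  48   3   0   0   0   0   0   0   0   0   0   0   0   0   0
   0]
  median 0.016
gate hist side [  0   0   0   0   0   0  25 254 139  12   1   0   0   0   0   0   0   0
   0]
  median 0.597
```

Request:
drive_tool --plan "0.38 -0.3 2 0 0 0 0; 0.38 -0.2 2 0 0 0 0; 0.38 0 0 0 0 0 0"

```text
clock: 4.1
tcp_pos: [0.4823, 0.0079, 0.0624]
orientation: [0.532, -0.488, -0.52, 0.458]
wrist_force: [-0.5, 0.2, 4.8]
finger_gap: 0.0591
```

```bash
python3 - <<'E'
from h import *
st()
_,d=snap('side','side5',(100,260,220,420),(750,600)); gate('side',d)
_,d=snap('top','top5',(120,290,210,410),(700,595)); gate('top',d)
E
```

```text
t 4.1 TCP chute mm [-116.4   22.2   62.4] gap 59.1 F chute [-0.5  0.1  4.8]
 tool axes in chute (cols)
 [[-0.007  0.015 -1.   ]
 [ 0.994  0.106 -0.005]
 [ 0.106 -0.994 -0.015]]
gate hist side [  0   0   0   0   0   0   0   0   0  31 247  55   0   0   0   0   0   0
   0]
  median 0.876
gate hist top [  0   0   0   0   0   1   1   2  14  77 248 154  37   9   3   0   0   0
   0]
  median 0.879
```

View pics/side5.png

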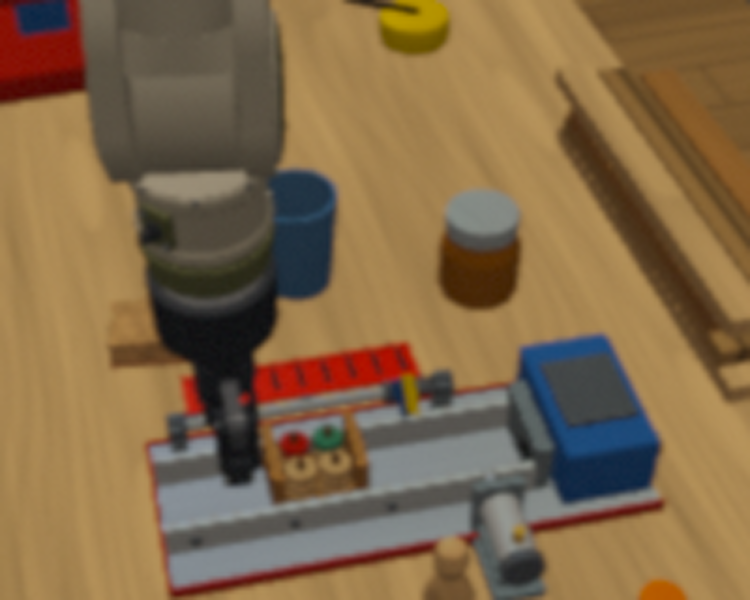

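```bash
python3 - <<'E'
from h import *
p0=np.array([.20866,.53528,.2524]);q=np.array([-.5835,.58408,.39839,-.39957]);N=Ro.from_quat(q[[1,2,3,0]]).as_matrix()
c=C['side'];print('cam',-c['R'].T@c['t'])
T=(cloud('side',np.load('side0.npy')).reshape(-1,3)-p0)@N*1000
k=(abs(T[:,0])<75)&(abs(T[:,2])<50)&(T[:,1]<40)&(T[:,1]>-130);T=T[k]
for a in range(-120,40,8):
    m=(T[:,1]>=a)&(T[:,1]<a+8)
    print(a,np.histogram(T[m,0],bins=np.arange(-75,76,10))[0],'zmin/max',T[m,2].min().round() if m.any() else '',T[m,2].max().round() if m.any() else '')
pp=np.load('side0p.npy')[0:90,90:190,::-1];cv2.imwrite('pics/g0.png',cv2.resize(pp,(660,594),interpolation=cv2.INTER_CUBIC))
E
```

```text
cam [ 0.4071106  -0.60612613  0.71910084]
-120 [ 0  0  0 27 36 13  8  6  4  0  0  0  0  0  0] zmin/max -39.0 30.0
-112 [ 0  0  0 25 22 11  6  5  1  0  0  0  0  0  0] zmin/max -39.0 21.0
-104 [ 1  0  0 18 10  5  4  0  0  0  0  0  0  0  0] zmin/max -12.0 10.0
-96 [27 13  4 22 10  7  5  8  4  3  2  0  1  9  0] zmin/max -14.0 12.0
-88 [30  7  0 10  9 10  9  7 14  5  5  3  6  6  3] zmin/max -21.0 14.0
-80 [26  8  0  6 12 17  2  1  9  3  0  0  3 12  2] zmin/max -21.0 13.0
-72 [33  3  0  1 21  6  1  1  7  6  3  0  1 15  4] zmin/max -19.0 12.0
-64 [22  3  0 17 15  4  2  3  7  6  6  2  0  9  4] zmin/max -19.0 13.0
-56 [21  5  4 19  4  2  2  1  3  2 11  0  0  5  5] zmin/max -18.0 12.0
-48 [27  5 10  7  0  0  0  0  0  0  2  4  6  9  3] zmin/max -14.0 13.0
-40 [ 6  5  5  3  0  0  0  0  0  0  0 15  6  0  2] zmin/max -14.0 10.0
-32 [ 0  9 11  1  0  0  0  0  0  0  0 18  7  0  0] zmin/max -12.0 13.0
-24 [ 0 13 13  1  0  0  0  0  0  0  0 21  4  2  7] zmin/max -12.0 34.0
-16 [ 0 12 11  1  0  0  0  0  0  0  0 16  3  4  5] zmin/max -11.0 35.0
-8 [ 0  9 14  1  0  0  0  0  0  0  0 16  6  0  0] zmin/max -12.0 12.0
0 [ 0  0 12  2  0  0  0  0  0  0  0 17  1  0  0] zmin/max -11.0 9.0
8 [0 0 0 0 0 0 0 0 0 0 0 2 2 0 0] zmin/max -7.0 6.0
16 [0 0 0 0 0 0 0 0 0 0 0 0 0 0 0] zmin/max  
24 [0 0 0 0 0 0 0 0 0 0 0 0 0 0 0] zmin/max  
32 [0 0 0 0 0 0 0 0 0 0 0 0 0 0 0] zmin/max
```

View pics/g0.png

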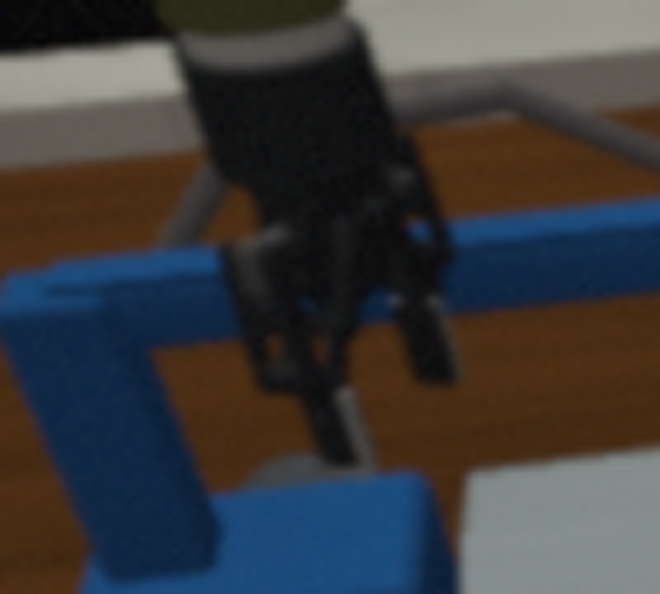

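```bash
python3 - <<'E'
from h import *
def ev(roll,pitch,th,gap=59,tip=17,y1=53,body=-51,rear=12.5):
    # base axes cols: tool x=+y, y=-z, z=-x
    B=np.array([[0,0,-1],[1,0,0],[0,-1,0]],float)
    N=Ro.from_euler('y',-pitch,degrees=True).as_matrix()@Ro.from_euler('x',roll,degrees=True).as_matrix()@B
    g=gap/2
    a=np.pi/4-th
    pl=[N@np.array([x,tip,z]) for x in(g,g+8) for z in(-11,11)]
    ps=[N@np.array([-x,tip,z]) for x in(g,g+8) for z in(-11,11)]
    inner=min(q[1] for q in pl); ty=y1-inner
    # plate surface z at y
    tz=max(48+np.tan(a)*(q[1]+ty-42)+1.5/np.cos(a)-q[2] for q in pl)
    front=max(ps,key=lambda q:q[0]); tx=rear-front[0]
    # blade top corner points
    c,s=np.cos(th),np.sin(th); best=1e9
    for u,w in((-58,-20),(-58,6),(0,6)):
      Y=42+u*c+w*s;Z=48-u*s+w*c
      for X in(-3,3):
        t=N.T@(np.array([X-tx,Y-ty,Z-tz])); best=min(best,t[1]-body) if abs(t[2])<45 else best
    pf=min(q[2] for q in ps if q[0]>front[0]-1)+tz
    print(f'roll {roll} pitch {pitch} th {th}: TCP ({tx:.1f},{ty:.1f},{tz:.1f}) bladeclear {best:.1f} pusher z {pf:.1f} lowest {min(q[2] for q in ps)+tz:.1f}, pusher inner y {max(q[1] for q in ps)+ty:.1f} outer {min(q[1] for q in ps)+ty:.1f}')
for th in(1.3,1.4,1.48):
  for r,p in((6,0),(3,0),(6,10),(8,15),(8,20),(10,20),(10,25)): ev(r,p,th)
E
```

```text
roll 6 pitch 0 th 1.3: TCP (1.5,21.9,57.3) bladeclear 4.2 pusher z 36.5 lowest 36.5, pusher inner y -5.7 outer -13.6
roll 3 pitch 0 th 1.3: TCP (1.5,22.7,58.9) bladeclear 5.0 pusher z 40.0 lowest 40.0, pusher inner y -5.9 outer -13.9
roll 6 pitch 10 th 1.3: TCP (-1.9,21.9,59.0) bladeclear 6.4 pusher z 40.4 lowest 36.6, pusher inner y -5.7 outer -13.6
roll 8 pitch 15 th 1.3: TCP (-3.8,21.4,58.6) bladeclear 7.9 pusher z 40.2 lowest 34.5, pusher inner y -5.4 outer -13.3
roll 8 pitch 20 th 1.3: TCP (-5.4,21.4,59.2) bladeclear 10.3 pusher z 42.3 lowest 34.7, pusher inner y -5.4 outer -13.3
roll 10 pitch 20 th 1.3: TCP (-5.8,21.0,58.2) bladeclear 10.1 pusher z 40.1 lowest 32.6, pusher inner y -5.1 outer -13.0
roll 10 pitch 25 th 1.3: TCP (-7.3,21.0,58.7) bladeclear 13.0 pusher z 42.3 lowest 33.0, pusher inner y -5.1 outer -13.0
roll 6 pitch 0 th 1.4: TCP (1.5,21.9,55.9) bladeclear 2.7 pusher z 35.1 lowest 35.1, pusher inner y -5.7 outer -13.6
roll 3 pitch 0 th 1.4: TCP (1.5,22.7,57.5) bladeclear 3.2 pusher z 38.6 lowest 38.6, pusher inner y -5.9 outer -13.9
roll 6 pitch 10 th 1.4: TCP (-1.
[... 703 characters left out ...]
.48: TCP (1.5,22.7,56.2) bladeclear 2.0 pusher z 37.3 lowest 37.3, pusher inner y -5.9 outer -13.9
roll 6 pitch 10 th 1.48: TCP (-1.9,21.9,56.3) bladeclear 3.6 pusher z 37.7 lowest 33.9, pusher inner y -5.7 outer -13.6
roll 8 pitch 15 th 1.48: TCP (-3.8,21.4,55.9) bladeclear 4.6 pusher z 37.5 lowest 31.8, pusher inner y -5.4 outer -13.3
roll 8 pitch 20 th 1.48: TCP (-5.4,21.4,56.5) bladeclear 7.0 pusher z 39.6 lowest 32.0, pusher inner y -5.4 outer -13.3
roll 10 pitch 20 th 1.48: TCP (-5.8,21.0,55.5) bladeclear 6.4 pusher z 37.4 lowest 29.9, pusher inner y -5.1 outer -13.0
roll 10 pitch 25 th 1.48: TCP (-7.3,21.0,56.0) bladeclear 9.2 pusher z 39.5 lowest 30.2, pusher inner y -5.1 outer -13.0
```

Request:
drive_tool --plan "0.38 0 0 3 -10 0 -1; 0.38 0 0 2 -10 0 -1; 0.38 0 0 0 0 0 0"

```text
clock: 4.58
tcp_pos: [0.4754, 0.0084, 0.0597]
orientation: [-0.446, 0.564, 0.6, -0.35]
wrist_force: [-3.2, 1.8, 4.4]
finger_gap: 0.0586
```

```bash
python3 - <<'E'
from h import *
st()
_,d=snap('side','side6',(100,260,220,420),(750,600)); gate('side',d)
E
```

```text
t 4.58 TCP chute mm [-123.4   22.3   59.7] gap 58.6 F chute [-3.3  1.6  4.4]
 tool axes in chute (cols)
 [[-0.013  0.359 -0.933]
 [ 0.99   0.135  0.038]
 [ 0.14  -0.923 -0.357]]
gate hist side [  0   0   0   0   0   0   0   0   0   0   0   6 179  35   0   1   0   0
   0]
  median 1.091
```

View pics/side6.png

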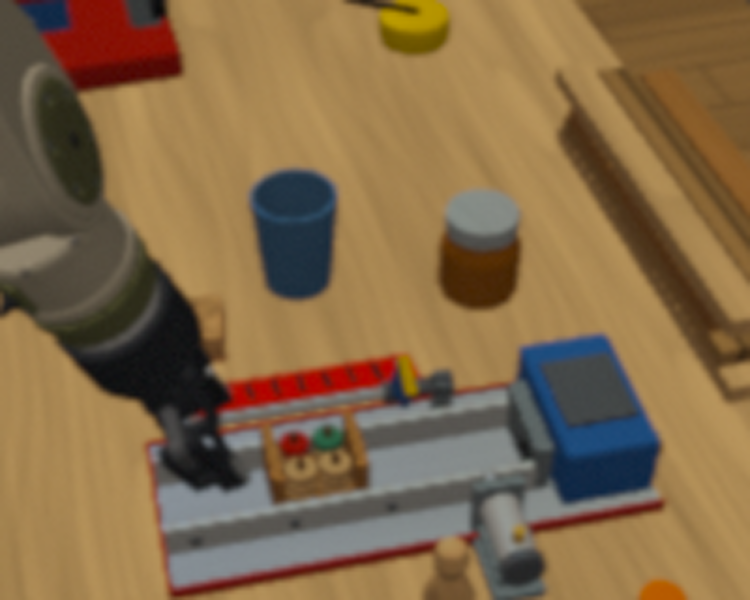

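Request:
drive_tool --plan "0.38 -0.2 1.5 0.6 0 0 0; 0.38 -0.2 1.5 0.6 0 0 0; 0.38 0 0 0 0 0 0"

```text
clock: 5.0
tcp_pos: [0.4821, 0.0072, 0.0604]
orientation: [-0.446, 0.563, 0.6, -0.351]
wrist_force: [-3.7, 2.6, 4.0]
finger_gap: 0.0592
```

```bash
python3 - <<'E'
from h import *
st()
_,d=snap('side','side7',(100,260,220,420),(750,600)); gate('side',d)
E
```

```text
t 5.0 TCP chute mm [-116.5   21.4   60.4] gap 59.2 F chute [-3.8  2.4  4. ]
 tool axes in chute (cols)
 [[-0.015  0.357 -0.934]
 [ 0.99   0.136  0.036]
 [ 0.14  -0.924 -0.355]]
gate hist side [  0   0   0   0   0   0   0   0   0   0   1  53 183   7   1   3   0   0
   0]
  median 1.048
```

Request:
drive_tool --plan "0.38 0 0 0 0 0 0"

```text
clock: 5.18
tcp_pos: [0.4837, 0.0069, 0.0611]
orientation: [-0.446, 0.563, 0.6, -0.351]
wrist_force: [-3.6, 2.6, 4.1]
finger_gap: 0.0586
```

Request:
drive_tool --plan "0.38 -0.3 2 3 0 0 0; 0.38 0 0 0 0 0 0"

```text
clock: 5.42
tcp_pos: [0.4852, 0.0062, 0.0599]
orientation: [-0.445, 0.564, 0.601, -0.351]
wrist_force: [-3.7, 1.4, 4.1]
finger_gap: 0.0588
```

```bash
python3 - <<'E'
from h import *
st()
_,d=snap('side','side8',(100,260,220,420),(750,600)); gate('side',d)
E
```

```text
t 5.42 TCP chute mm [-113.4   20.6   59.9] gap 58.8 F chute [-3.7  1.2  4.1]
 tool axes in chute (cols)
 [[-0.016  0.359 -0.933]
 [ 0.99   0.135  0.035]
 [ 0.138 -0.924 -0.357]]
gate hist side [  0   0   0   0   0   0   0   0   0   0   0   5 186  30   0   0   0   0
   0]
  median 1.089
```

Request:
drive_tool --plan "0.38 0 1.5 4 0 0 0; 0.38 0 1.5 4 0 0 0; 0.38 0 0.4 1.5 0 0 0"

```text
clock: 5.85
tcp_pos: [0.4857, 0.0052, 0.0579]
orientation: [-0.441, 0.566, 0.602, -0.35]
wrist_force: [-4.2, 2.3, 5.3]
finger_gap: 0.0591
```

```bash
python3 - <<'E'
from h import *
st()
_,d=snap('side','side9',(100,260,220,420),(750,600)); gate('side',d)
E
```

```text
t 5.85 TCP chute mm [-112.8   19.7   57.9] gap 59.1 F chute [-4.3  2.1  5.3]
 tool axes in chute (cols)
 [[-0.017  0.367 -0.93 ]
 [ 0.991  0.133  0.034]
 [ 0.136 -0.921 -0.366]]
gate hist side [  0   0   0   0   0   0   0   0   0   0   0   0   0   1 131   6   0   0
   0]
  median 1.289
```

View pics/side9.png

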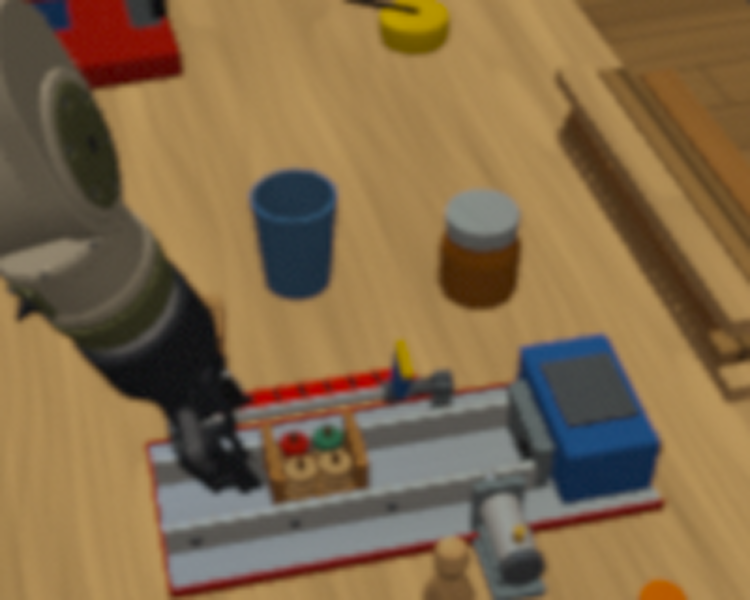

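Request:
drive_tool --plan "0.38 0.5 2.2 -3 0 0 0; 0.38 0.5 2.2 -3 0 0 0; 0.38 0.5 2.2 -3 0 0 0"

```text
clock: 6.28
tcp_pos: [0.4965, 0.0057, 0.0557]
orientation: [-0.443, 0.565, 0.6, -0.352]
wrist_force: [-10.4, 3.7, 9.2]
finger_gap: 0.0589
```

```bash
cat >> h.py <<'E'
def rack(n,d):
    Q=inv(POSE,cloud(n,d).reshape(-1,3))
    k=(abs(Q[:,2]-.051)<.006)&(abs(Q[:,1])<.023)&(Q[:,0]>-.11)&(Q[:,0]<.0795)&((Q[:,1]<-.018)|(abs(Q[:,1])<.03))
    x=Q[k,0]; print('rack front-ish',n,(np.percentile(x,[2,50,97,99])*1000).round(1),k.sum())
E
python3 - <<'E'
from h import *
rack('side',np.load('side0.npy'))
st()
_,d=snap('side','side10',(100,260,220,420),(750,600)); gate('side',d); rack('side',d)
E
```

```text
rack front-ish side [-95.8 -56.1  77.6  79. ] 333
t 6.28 TCP chute mm [-102.1   20.7   55.7] gap 58.9 F chute [-10.6   3.2   9.2]
 tool axes in chute (cols)
 [[-0.015  0.361 -0.932]
 [ 0.991  0.131  0.035]
 [ 0.134 -0.923 -0.36 ]]
gate hist side [ 0  0  0  0  0  0  0  0  0  0  0  0  0  0  0  4 55  0  0]
  median 1.81
rack front-ish side [-96.3 -59.   77.9  78.7] 304
```

View pics/side10.png

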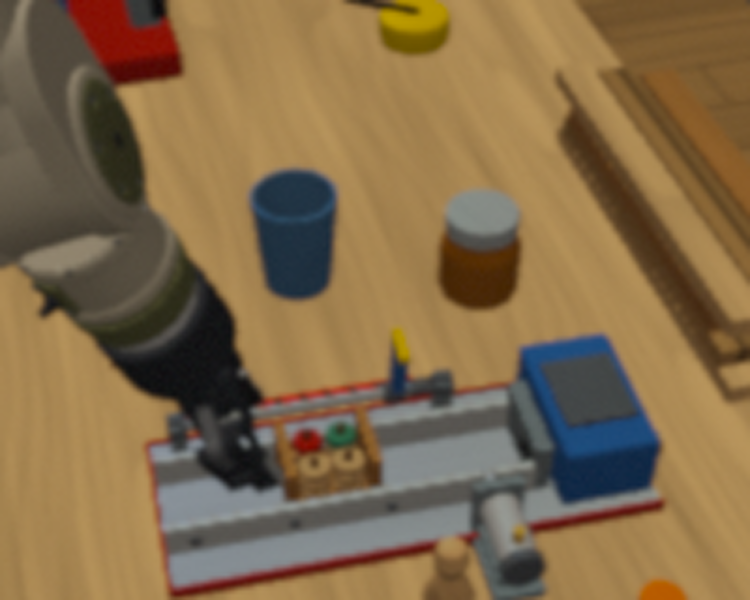

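Request:
drive_tool --plan "0.38 0.1 1.8 -6.8 0 0 0; 0.38 0 2.5 -6.5 0 0 0; 0.38 0 2.5 -6.5 0 0 0"

```text
clock: 6.7
tcp_pos: [0.5149, 0.0063, 0.0547]
orientation: [-0.448, 0.562, 0.598, -0.355]
wrist_force: [-10.4, 2.1, 8.5]
finger_gap: 0.0589
```

```bash
cat >> h.py <<'E'
def front(d,n='top'):
    Q=inv(POSE,cloud(n,d).reshape(-1,3))
    k=(Q[:,2]>.044)&(Q[:,2]<.062)&(Q[:,1]<-.006)&(Q[:,1]>-.022)&(Q[:,0]>-.11)&(Q[:,0]<.085)
    print(n,'hist x 5mm from -110',np.histogram(Q[k,0],bins=np.arange(-.11,.086,.005))[0], 'max', np.sort(Q[k&(Q[:,0]<.07),0])[-3:].round(4) if k.sum()>3 else '')
E
python3 - <<'E'
from h import *
front(np.load('top0.npy'))
st()
_,d=snap('side','side11',(100,260,220,420),(750,600)); gate('side',d);front(d,'side')
_,d=snap('top','top11',(120,290,210,410),(700,595)); gate('top',d);front(d)
E
```

```text
top hist x 5mm from -110 [ 0  0  1 12  6  8 12 10  9  5 11 12 10  3 12  6  0  0  0  0  0  7  6  0
  0  0  0  0  0  0  0  0  0  0  0  0  0  6 10] max [0.0012 0.0013 0.004 ]
t 6.7 TCP chute mm [-83.7  22.2  54.7] gap 58.9 F chute [-10.5   1.6   8.5]
 tool axes in chute (cols)
 [[-0.014  0.349 -0.937]
 [ 0.991  0.133  0.035]
 [ 0.137 -0.928 -0.348]]
gate hist side [ 1  1  1  2  0  0  1  0  0  0  0  0  0  0  0  6 48  0  0]
  median 1.796
side hist x 5mm from -110 [ 0  0  0  0  5  3 10  7 12 10  5  9 14  9  2  7 13 10  5 12 14  0  0  0
  0  0  0  0  0  0  0  0  0  0  0  0  0  6 12] max [-0.0064 -0.006  -0.0051]
gate hist top [  2   2   2   2   4   0   1   1   1   0   2   0   0   0  15 111 208  59
   6]
  median 1.428
top hist x 5mm from -110 [ 0  0  0  0  0  2  4  7  8 14  1  8  9 10  4  5 10 10  9  8 14  7  0  0
  0  0  0  0  0  0  0  0  0  0  0  0  0  5 12] max [-0.0036 -0.0035 -0.0035]
```

View pics/side11.png

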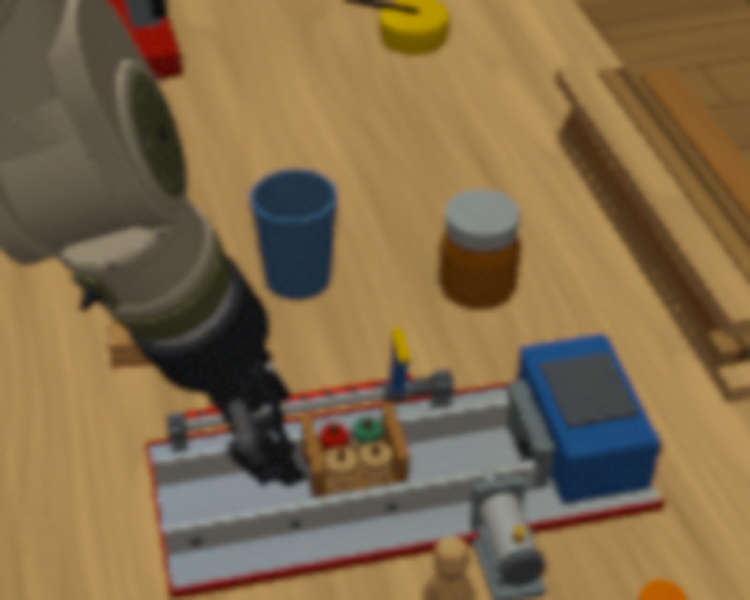

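View pics/top11.png

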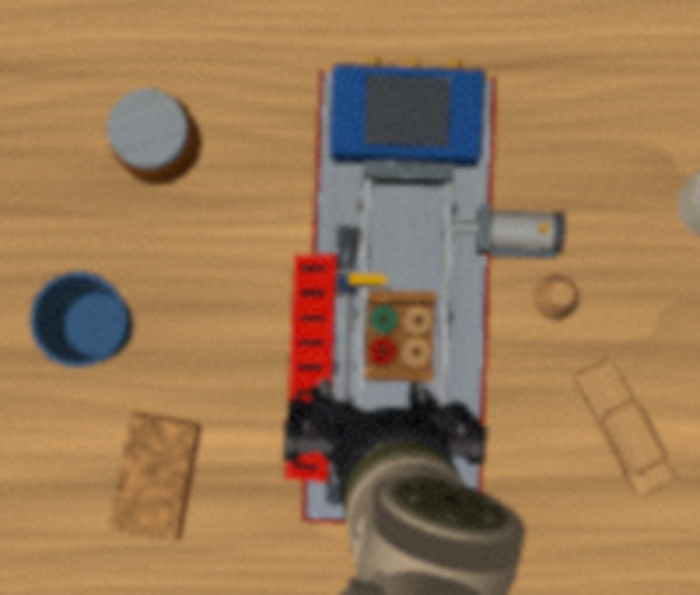

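Request:
drive_tool --plan "0.38 -0.3 2.1 -7.8 0 0 0; 0.38 -0.3 2.2 -7.7 0 0 0; 0.38 -0.3 2.3 -7.7 0 0 0; 0.38 -0.2 2.3 -7.7 0 0 0"

```text
clock: 7.3
tcp_pos: [0.5434, 0.0055, 0.0541]
orientation: [-0.454, 0.558, 0.595, -0.359]
wrist_force: [-9.6, 2.0, 9.5]
finger_gap: 0.0588
```

```bash
python3 - <<'E'
from h import *
st()
_,d=snap('side','side12',(100,260,220,420),(750,600));front(d,'side')
_,d=snap('top','top12',(120,290,210,410),(700,595)); gate('top',d,-.05);front(d)
E
```

```text
t 7.3 TCP chute mm [-55.3  22.7  54.1] gap 58.8 F chute [-9.7  1.5  9.5]
 tool axes in chute (cols)
 [[-0.012  0.333 -0.943]
 [ 0.99   0.135  0.035]
 [ 0.139 -0.933 -0.331]]
side hist x 5mm from -110 [ 0  0  0  0  0  0  0  0  0  1  1  3 10  4 13  5  9 13  9  6  2 10 11  8
  2 15  6  0  0  0  0  0  0  0  0  0  0  7 10] max [0.0218 0.0221 0.0225]
gate hist top [  3   2   4   0   0   3   1   0   0   0   0   0   0   2   7  60 159  46
   5]
  median 1.439
top hist x 5mm from -110 [ 0  0  0  0  0  0  0  0  0  0  0  0  5  6 11 12  5  9 10  9  3  9  9 10
  7  6 12  0  0  0  0  0  0  0  0  0  0  3 11] max [0.0239 0.024  0.024 ]
```

View pics/side12.png

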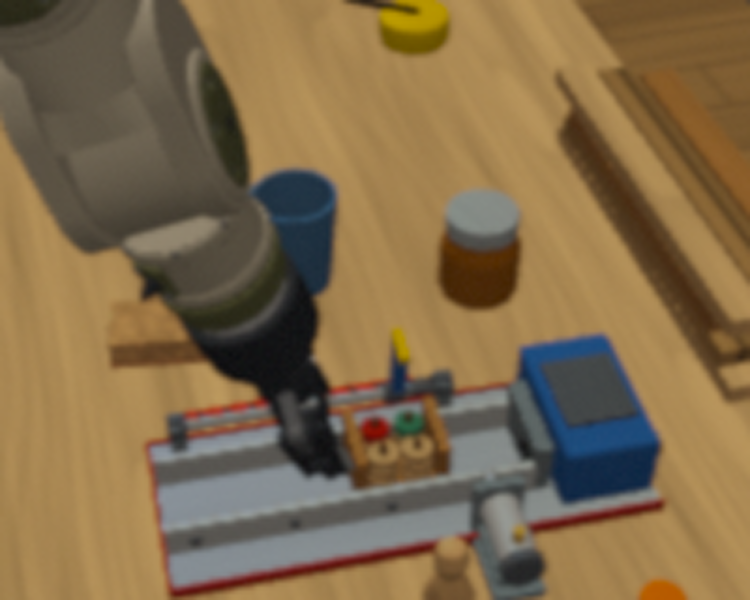

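Request:
drive_tool --plan "0.38 -0.3 1.7 -8 -0.7 0 0; 0.38 -0.3 1.7 -8 -0.7 0 0; 0.38 -0.3 2 -7.8 -0.7 0 0; 0.38 -0.3 2 -7.8 -0.7 0 0"

```text
clock: 7.9
tcp_pos: [0.5744, 0.0041, 0.0553]
orientation: [-0.444, 0.566, 0.602, -0.347]
wrist_force: [-5.4, 2.3, 3.8]
finger_gap: 0.0587
```

```bash
python3 - <<'E'
from h import *
st()
_,d=snap('side','side13',(100,260,220,420),(750,600));front(d,'side')
_,d=snap('top','top13',(120,290,210,410),(700,595)); gate('top',d,-.01);front(d)
E
```

```text
t 7.9 TCP chute mm [-24.3  22.8  55.3] gap 58.7 F chute [-5.5  2.   3.8]
 tool axes in chute (cols)
 [[-0.012  0.367 -0.93 ]
 [ 0.99   0.136  0.041]
 [ 0.142 -0.92  -0.365]]
side hist x 5mm from -110 [ 0  0  0  0  0  0  0  0  0  0  0  0  0  0  0  0  4  4  7  6 18 11  8 10
 13  6  5  9 12  9  7 13 13  0  0  0  0  6  9] max [0.0538 0.0541 0.0544]
gate hist top [ 0  0  0  0  0  0  0  1  0  0  0  0  0  2 18 69 31  5  0]
  median 1.366
top hist x 5mm from -110 [ 0  0  0  0  0  0  0  0  0  0  0  0  0  0  0  0  0  1  4  7  8 14  3 10
 11  7  3  7  9 10  8  6 13  3  0  0  0  5 11] max [0.0561 0.0563 0.0565]
```

View pics/side13.png

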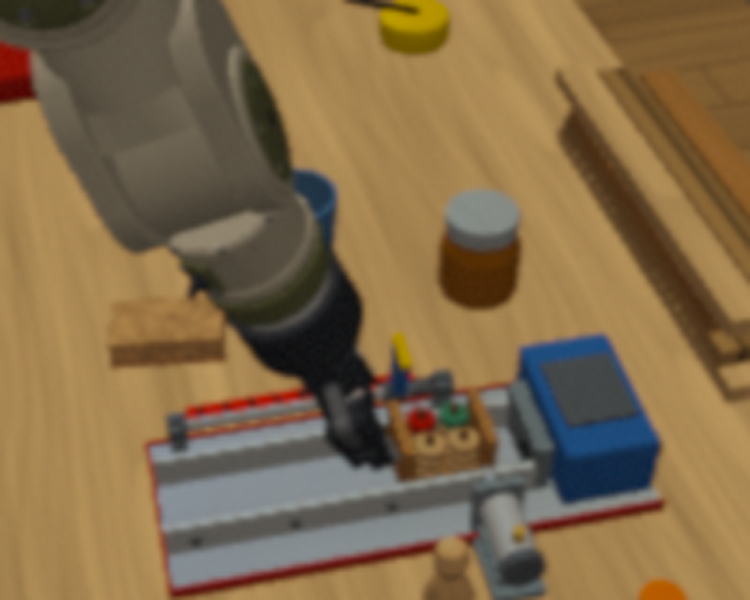

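View pics/top13.png

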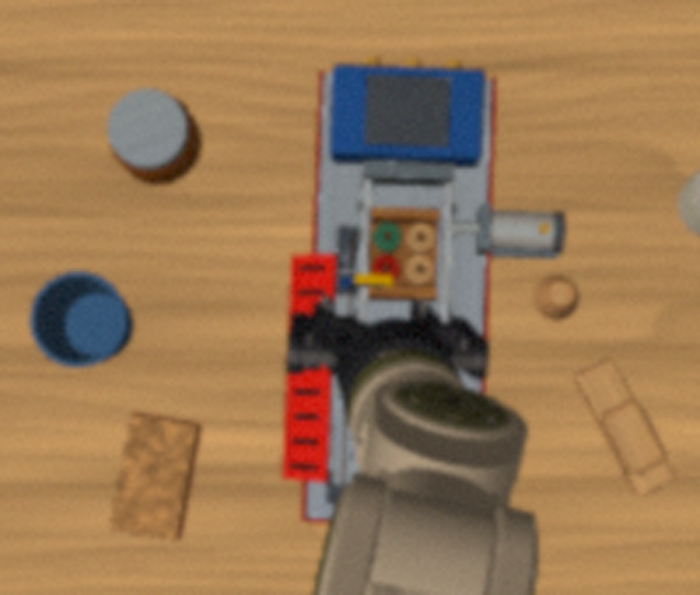

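Request:
drive_tool --plan "0.38 -0.3 2.2 -6 0 0 0; 0.38 -0.3 2.2 -6 0 0 0"

```text
clock: 8.25
tcp_pos: [0.5866, 0.004, 0.055]
orientation: [-0.446, 0.564, 0.601, -0.348]
wrist_force: [-10.1, 2.7, 8.6]
finger_gap: 0.0591
```

```bash
python3 - <<'E'
from h import *
st()
_,d=snap('side','side14',(100,260,220,420),(750,600));front(d,'side')
_,d=snap('top','top14',(120,290,210,410),(700,595)); gate('top',d,-.14,-.05);front(d)
E
```

```text
t 8.25 TCP chute mm [-12.   23.3  55. ] gap 59.1 F chute [-10.2   2.2   8.6]
 tool axes in chute (cols)
 [[-0.013  0.362 -0.932]
 [ 0.99   0.138  0.04 ]
 [ 0.143 -0.922 -0.36 ]]
side hist x 5mm from -110 [ 0  0  0  0  0  0  0  0  0  0  0  0  0  0  0  0  0  0  2  4  5  6 11 12
  6 10 14  8  4  5 12 10  7 10 10  2  0  6  9] max [0.0643 0.0656 0.0673]
gate hist top [  0   0   0   0   0   0   0   0   0   0   0   0   1   3  66 214 103  14
   4]
  median 1.362
top hist x 5mm from -110 [ 0  0  0  0  0  0  0  0  0  0  0  0  0  0  0  0  0  0  0  0  3  7  6 14
  7  9  8  9  7  4  8  9  9  3 16  7  0  4 11] max [0.0669 0.0669 0.0671]
```

View pics/side14.png

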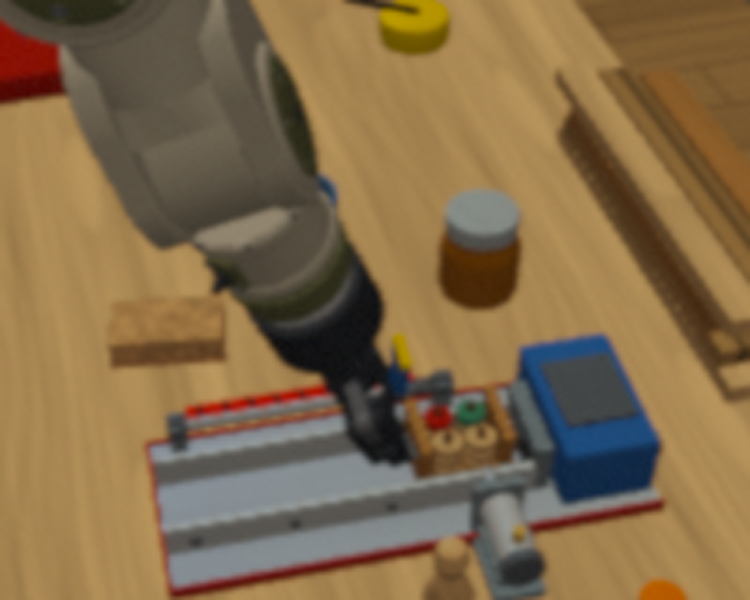

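Request:
drive_tool --plan "0.38 -0.3 2 -5 0 0 0; 0.38 -0.2 1.3 -3.5 0 0 0"

```text
clock: 8.6
tcp_pos: [0.595, 0.0038, 0.0544]
orientation: [-0.448, 0.563, 0.601, -0.349]
wrist_force: [-9.2, 2.0, 9.2]
finger_gap: 0.0591
```

```bash
python3 - <<'E'
from h import *
st()
_,d=snap('side','side15',(100,260,220,420),(750,600))
_,d2=snap('top','top15',(120,290,210,410),(700,595)); gate('top',d2,-.14,-.05)
# rear board line and front board from rack top: use y band, list
for n,dd in(('side',d),('top',d2)):
    Q=inv(POSE,cloud(n,dd).reshape(-1,3))
    k=(Q[:,2]>.045)&(Q[:,2]<.060)&(abs(Q[:,1])<.022)&(Q[:,0]>-.02)&(Q[:,0]<.095)
    print(n,np.histogram(Q[k,0],bins=np.arange(-.02,.096,.0025))[0])
E
```

```text
t 8.6 TCP chute mm [-3.6 23.5 54.4] gap 59.1 F chute [-9.3  1.5  9.2]
 tool axes in chute (cols)
 [[-0.013  0.357 -0.934]
 [ 0.989  0.139  0.04 ]
 [ 0.144 -0.924 -0.355]]
gate hist top [  0   0   0   0   0   0   0   0   0   0   0   0   0   5  24 161 179  32
   4]
  median 1.406
side [ 0  0  0  0  1  1  1  2  1  2  4  2 19 16 14  9  2  8 11 12 15  9  9  6
  3  1  9 11 14 12 10  7 10  3 10 18 15 11  2 11 12 12 15  8 19 19]
top [ 0  0  0  0  0  0  0  0  1  3  4  3  2 17 19 17  1  3 11 10 12 10 12  8
  6  0  8 10 10 14 11  9  9  6  0 19 19 19  7 11 18 15 13 13 14 17]
```

View pics/side15.png

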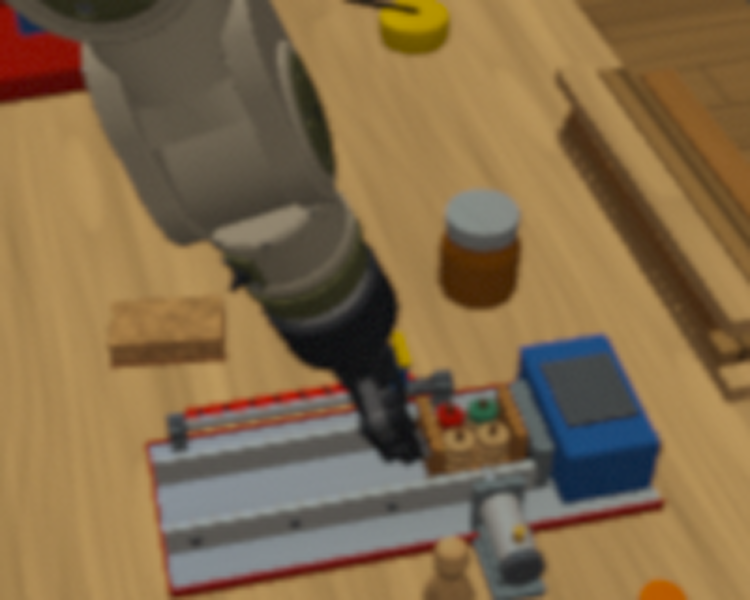

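View pics/top15.png

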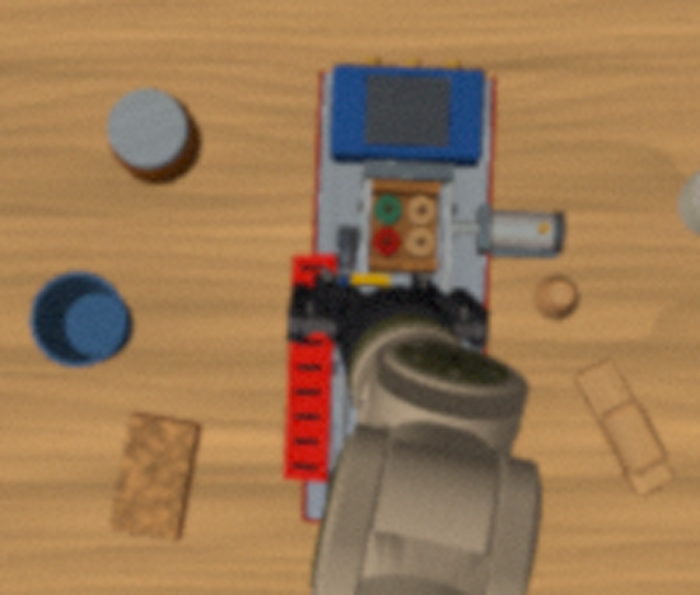

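Request:
drive_tool --plan "0.38 -0.2 0.6 -2.5 0 0 0; 0.38 0 0 -0.5 0 0 0"

```text
clock: 8.95
tcp_pos: [0.5973, 0.0038, 0.0544]
orientation: [-0.449, 0.562, 0.6, -0.351]
wrist_force: [-6.3, 1.8, 6.6]
finger_gap: 0.0588
```

```bash
python3 - <<'E'
from h import *
st()
_,d2=snap('top','top16',(120,290,210,410),(700,595)); gate('top',d2,-.14,-.05)
Q=inv(POSE,cloud('top',d2).reshape(-1,3))
k=(Q[:,2]>.045)&(Q[:,2]<.060)&(abs(Q[:,1])<.022)&(Q[:,0]>-.02)&(Q[:,0]<.095)
print(np.histogram(Q[k,0],bins=np.arange(-.02,.096,.0025))[0])
E
```

```text
t 8.95 TCP chute mm [-1.3 23.6 54.4] gap 58.8 F chute [-6.4  1.5  6.6]
 tool axes in chute (cols)
 [[-0.012  0.353 -0.936]
 [ 0.989  0.139  0.039]
 [ 0.144 -0.925 -0.351]]
gate hist top [  0   0   0   0   0   0   0   0   0   0   0   0   0   2  28 191 150  26
   4]
  median 1.392
[ 0  0  0  0  0  0  0  0  0  1  4  3  1 11 17 20 16  1  8 10  9 12 14 10
  9  3  1  8  9  9 14 10 13  8  4  2 21 17 16 15 13 14 14 14 12 18]
```

Request:
drive_tool --plan "0.38 0 -2.2 7.7 0 0 0; 0.38 0 -2.5 7.7 0 0 0; 0.38 0 -2.5 7.7 0 0 0; 0.38 0 -2.5 7.7 0 0 0"

```text
clock: 9.5
tcp_pos: [0.5737, 0.0037, 0.0583]
orientation: [-0.443, 0.565, 0.603, -0.347]
wrist_force: [3.6, 1.7, 4.5]
finger_gap: 0.059
```

```bash
python3 - <<'E'
from h import *
st()
_,d2=snap('top','top17',(120,290,210,410),(700,595)); gate('top',d2,-.14,-.06)
E
```

```text
t 9.5 TCP chute mm [-24.9  22.4  58.3] gap 59.0 F chute [3.5 1.9 4.5]
 tool axes in chute (cols)
 [[-0.016  0.368 -0.93 ]
 [ 0.99   0.138  0.038]
 [ 0.142 -0.919 -0.367]]
gate hist top [  0   0   0   0   0   0   0   0   0   0   0   4  37 170 136  37   5   1
   0]
  median 1.197
```

View pics/top17.png

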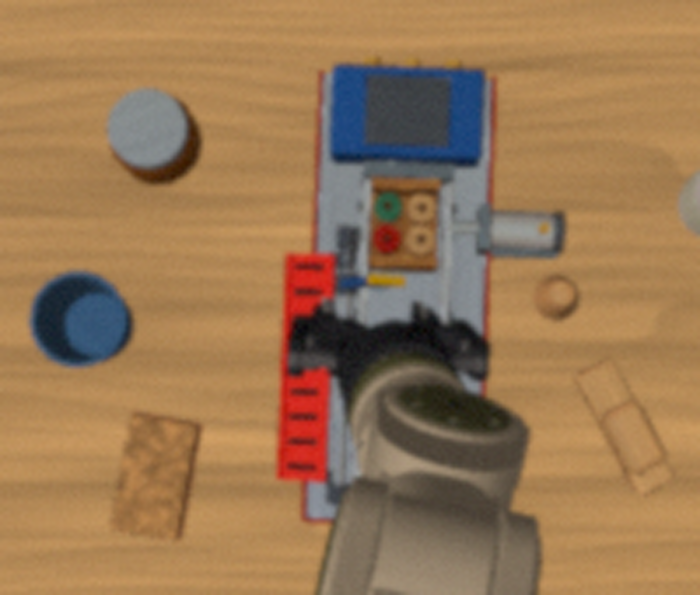

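Request:
drive_tool --plan "0.38 0 -1.4 8 0 0 0; 0.38 0 -1.4 8 0 0 0; 0.38 0 -1.4 8 0 0 0; 0.38 0 -1.5 8 0 0 0; 0.38 0 -1.5 8 0 0 0"

```text
clock: 10.18
tcp_pos: [0.5368, 0.0055, 0.0548]
orientation: [-0.439, 0.568, 0.606, -0.343]
wrist_force: [5.0, 3.8, 5.7]
finger_gap: 0.0586
```

```bash
python3 - <<'E'
from h import *
st()
_,d2=snap('top','top18',(120,290,210,410),(700,595)); gate('top',d2,-.03,.018)
E
```

```text
t 10.18 TCP chute mm [-61.8  22.4  54.8] gap 58.6 F chute [4.8 4.1 5.7]
 tool axes in chute (cols)
 [[-0.017  0.381 -0.924]
 [ 0.99   0.138  0.038]
 [ 0.143 -0.914 -0.38 ]]
gate hist top [  0   0   0   0   0   0   0   0   0   0   0   0   0   0  11  68 102  19
   4]
  median 1.417
```

Request:
drive_tool --plan "0.38 0.3 -2.2 0 0 0 0; 0.38 0.3 -2.2 0 0 0 0; 0.38 0.3 -2.2 0 0 0 0; 0.38 0.3 -2.5 0 0 0 0; 0.38 0.3 -2.5 0 0 0 0; 0.38 0.3 -2.5 0 0 0 0; 0.38 0.4 -3 0 0 0 0; 0.38 0.4 -3 0 0 0 0"

```text
clock: 11.22
tcp_pos: [0.523, 0.0046, 0.0717]
orientation: [-0.441, 0.568, 0.603, -0.346]
wrist_force: [1.8, -1.3, 0.9]
finger_gap: 0.0588
```

```bash
python3 - <<'E'
from h import *
st()
_,d2=snap('top','top19',(120,290,210,410),(700,595)); gate('top',d2,-.03,.018)
_,d2=snap('side','side19',(100,260,220,420),(750,600)); gate('side',d2,-.03,.018)
E
```

```text
t 11.22 TCP chute mm [-75.5  20.8  71.7] gap 58.8 F chute [ 1.8 -1.2  0.9]
 tool axes in chute (cols)
 [[-0.013  0.373 -0.928]
 [ 0.99   0.134  0.04 ]
 [ 0.14  -0.918 -0.371]]
gate hist top [  0   0   3  21 133  78  11   4   0   0   0   0   0   0   0   0   0   0
   0]
  median 0.287
gate hist side [  0   0   0  20 145  66  13   0   0   0   0   0   0   0   0   0   0   0
   0]
  median 0.289
```

View pics/side19.png

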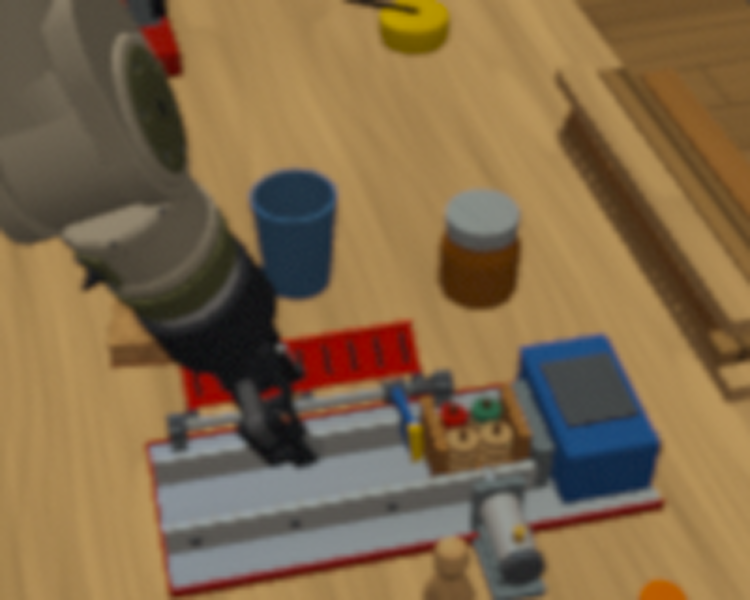

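Gate is closing behind the rack. Continue up and well clear.

Request:
drive_tool --plan "0.38 0.4 -4 0 0 0 0; 0.38 0.4 -5 0 0 0 0; 0.38 0.5 -6 0 0 0 0; 0.38 1 -10 0 0 0 0; 0.38 2 -30 0 0 0 0; 0.38 2 -30 0 0 0 0; 0.38 2 -30 0 0 0 0; 0.38 0 0 0 0 0 0"

```text
clock: 12.32
tcp_pos: [0.4742, 0.0012, 0.1818]
orientation: [-0.444, 0.565, 0.603, -0.347]
wrist_force: [0.3, 0.0, -0.8]
finger_gap: 0.0592
```

```bash
python3 - <<'E'
from h import *
st()
_,d2=snap('top','top20',(120,290,210,410),(700,595)); gate('top',d2,-.03,.018)
Q=inv(POSE,cloud('top',d2).reshape(-1,3))
k=(Q[:,2]>.045)&(Q[:,2]<.060)&(abs(Q[:,1])<.022)&(Q[:,0]>-.02)&(Q[:,0]<.095)
print(np.histogram(Q[k,0],bins=np.arange(-.02,.096,.0025))[0])
_,d2=snap('side','side20',(100,260,220,420),(750,600)); gate('side',d2,-.03,.018)
E
```

```text
t 12.32 TCP chute mm [-124.2   15.1  181.8] gap 59.2 F chute [ 0.3  0.  -0.8]
 tool axes in chute (cols)
 [[-0.014  0.367 -0.93 ]
 [ 0.99   0.138  0.039]
 [ 0.142 -0.92  -0.365]]
gate hist top [  6  77 111  16   3   0   0   0   0   0   0   0   0   0   0   0   0   0
   0]
  median 0.016
[ 0  0  0  0  0  0  1 18 16  8  0  0  0 12 16 19 16  1  7 12  8 11 14 10
  6  4  0  7 11  9 12 10 13  8  2  5 18 19 16 13 11 15 16 14 10 17]
gate hist side [  4  81 138  27   3   0   0   0   0   0   0   0   0   0   0   0   0   0
   0]
  median 0.038
```

View pics/side20.png

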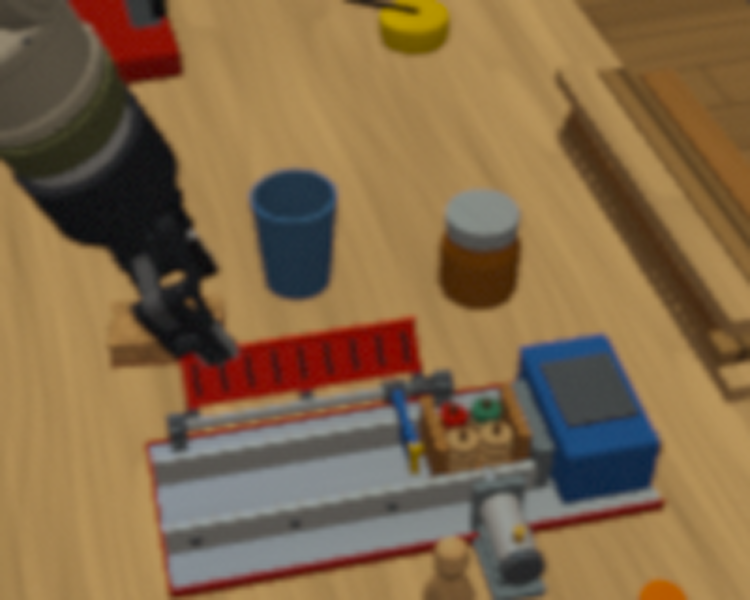

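View pics/top20.png

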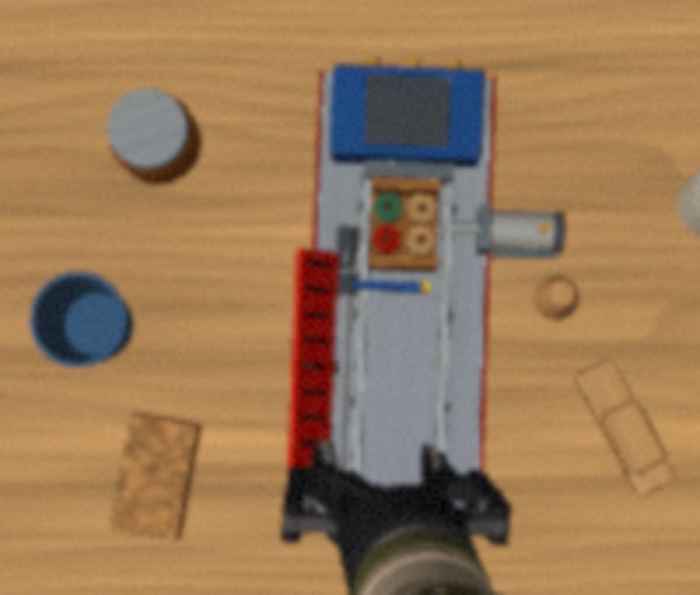

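```bash
python3 -c "
from workcell import job,monitor
print(job.hand_in()); print(monitor.get_state()['clock'])"
```

```text
the job is handed in; nothing more can be done
None
the job is handed in; nothing more can be done
```

The rack of wheels is in the bay, the gate is closed behind it, and I have handed the job in. No verdict was reported.

I held the red plate down with one fingertip and pushed the rack along the chute with the other finger. The tool was tilted back about 21° to clear the raised blade. I then backed out with the plate still held, let the gate close slowly and lifted the arm clear.

**During the push:** the camera depth readings I could trust put the gate at 1.29 to 1.44 rad while the rack went past. During the first part of the push the side camera's gate reading of about 1.8 was unusable because the plate was mostly hidden. The top camera read about 1.43 just after. As I backed out, the gate sagged to about 1.2 rad. The rack was already fully past it and the finger was clear of the blade.

**Last checks before hand-in:**
- **Gate:** it read 0.02 rad from the top camera and 0.04 rad from the side. Both match the readings I took of the shut gate at the start.
- **Rack:** its centre was at about +45 mm along the chute, against 46 mm for fully home. I judge that good to about 1 to 2 mm, inside the 41.5 to 49 mm allowed. The final push showed no clear rise in force at the end stop, so contact with the buffer is not confirmed.
- **Robot:** wrist force was about zero and the arm was well clear of everything.
- **Other items on the bench:** the ones in the cropped pictures look unmoved. I did not measure them, and the screwdriver and most of the glue bottle were outside the crop.

The robot's clock stood at about 12.4 s at hand-in, against the 51 s limit.

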